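Load the electric grater and hold it running at half speed

TASK

Stand the block of cheese from the board upright in the grater's feed chute, down on the chute's floor, and let go of it; then press the round start plunger on top of the grater right down to its stop and let it spring back up. Then press the spring-loaded run lever down with the fingers until its pad is level with the top of the small steel post beside it (half of its travel, not at its bottom stop), and finish while still holding it there. Leave the bowl, mug, box grater and pepper mill where they are.

Things in the scene. Friction and masses are not known exactly. Their poses are not given: they have to be found in the camera images.
- grater: Electric grater, fixed: white housing 200 (x) x 280 (y) x 140 high. Origin under its centre; x points from its front (steel grating drum, r 36, axis 105 up, sticking out 80 towards the robot) to its back, y to its left. On top: feed chute on the left, start plunger on the right. Beside its right end: the run lever, on a low foot with two hinge cheeks up to 129 high.
- chute_floor (a point): Centre of the floor of the open steel feed chute, 140 above the counter, at (0, +70) mm in the grater's frame. The chute's opening is 50 (grater x) x 58 (grater y), walls 5 thick, 60 deep (rim 200 above the counter), vertical. Axes as the grater's.
- plunger_top (a point): Centre of the top of the start plunger: grey mushroom head, 38 across, 12 thick, on a stem; top at 178 above the counter when up; at (-20, -60) mm in the grater's frame.
- plunger (a joint): Plunger travel in m: 0 up, 0.012 down at its stop. Moves straight down; spring 2.5 N at the top to 6 N at the stop; springs back when let go.
- lever_pad (a point): Centre of the top face of the run lever's black rubber pad, 34 x 34, 12 thick, at the lever's free front end, at (-55, -175) mm in the grater's frame, 126 above the counter when up. Moves with the lever.
- run_lever (a joint): Lever angle in rad: 0 up (level), 0.40 down at its bottom stop. Hinge along the grater's y, 105 behind the pad's centre and 120 above the counter; about 4 N on the pad to start it, 8 N at 0.20 rad (pad 21 mm lower, level with the post's top), 12 N at 0.40 rad; springs back when let go.
- post_top (a point): Centre of the top of the fixed steel gauge post, 14 x 14, at (-55, -206) mm in the grater's frame, 105 above the counter; on the pad's outer side with a gap of 7 between them.
- cheese: Orange-yellow block of hard cheese, 32 (x) x 40 (y) x 100 tall, standing upright on the board, about 0.13 kg. Origin at the centre of its underside, z up along it. It may go into the chute with its 40 side along either side of the chute.
- board: Wooden cutting board, 240 (x) x 200 (y) x 15 thick, fixed. Origin under its centre.
- bowl: White bowl, 116 across, 50 high, loose, under the grating drum. Origin at the centre of its underside. Leave it.
- mug: White mug, 82 across with a handle, 95 high, loose. Origin at the centre of its underside. Leave it.
- box_grater: Steel four-sided box grater, about 105 x 85 at the foot, 231 tall with its black handle, loose. Origin at the centre of its underside. Leave it.
- pepper_mill: Dark wooden pepper mill, 54 across, 150 tall, loose. Origin at the centre of its underside. Leave it.
Not all that is in view belongs to the job. Of the things that look like the cheese, the smaller one is meant.

How it is judged:
By the outcome, as a careful person would: the job done as asked, in the order asked, and still so for the second after the job is handed in, while the arm keeps its last pose, push and grip.
It also fails if it takes over 48 s, if anything falls off the work surface, if the arm or the gripper's body presses on something with over 40 N, if the wrist force passes 120 N, or if a joint passes its speed limit or range.

ROBOT

A 6-joint arm with a two-finger parallel gripper is mounted at the origin on the work surface. World frame = base frame: x ahead of the robot, y to its left, z up, the work surface at z = 0. Lengths are in m, angles in degrees, forces in N, time in s.
With the tool pointing down it reaches from about 0.3 to 0.75 m from the base axis. Payload 8.5 kg.
Tool frame: the origin (TCP) lies at the very end of the fingers, on their centre line; the grasp point (between the pads) lies 19 mm behind it (env.hold_point_z is the distance from the TCP to the grasp point, in m); z points along the fingers, y is the line along which they close (so a half turn about z gives the same grasp; the last joint's range is limited). The gripper opens to 85 mm and grips with 20 to 120 N. Pads are 22 mm wide; open, the fingers measure 114 mm over their backs; the gripper's body (76 mm by 85 mm) begins 54 mm behind the grasp point. The pads swing forward as they close: fully open they stand 13 mm farther back than shut.
Start: joints at [63.581, 21.807, 74.336, -0, 83.858, -12.336], TCP at [0.134, 0.533, 0.231] pointing down, gripper open.
Joint ranges: [-178.18, 178.18], [-50.72, 133.34], [12.68, 142.11], [-81.47, 261.47], [9.98, 163.14], [-165.26, 165.26]. Speed limits (degrees/s): [136.94, 136.94, 180, 180, 180, 180].

INTERFACE

Orientations are given as a 3x3 rotation matrix whose columns are the frame's x, y, z axes.
In Python, from rig import env, optics gives the robot as it stands.
- The arm moves only by the shell command python3 -m jog 'ROWS' [OPENING] [FORCE]. ROWS is JSON, a list of rows, each an object with "linear": the shift along the tool's x, y, z in units of 40 mm (1.0 is 40 mm), a list of three; "roll": the turn about the tool's z in units of 5 degrees (1.0 is 5 degrees). A call has 1 to 12 rows; each row shifts and turns the commanded pose from where the row before left it, along the tool's axes as they then stand; what a row does not reach is not made up. A row lasts 1/12 s, in which the tool goes at most 41.7 mm and 7.16 degrees, less where a joint would pass 70% of its speed; a pose out of reach is approached as far as the arm can. A call is refused whole if a number of a shift passes 1 or a number of a turn 1, either way. A call with a gripper value outside its range is refused whole. OPENING is the opening, from -1 (shut) to 1 (fully open), set as the call begins (- or left out, the last holds). The fingers move at their own pace and stop on an object; FORCE is the grip in N (left out, the last holds). Time passes only in rows, so rows that do not move let the fingers close. It gives the time, the measured TCP pose, the force, the opening and the grip force at its end, in the units of the state.
- env.observe(): the state, without advancing time (a new reading comes with each control period).
- optics.get_image(name): name is "side" or "top" or "wrist"; returns the picture (400x640x3 uint8, red, green, blue); there is no depth.
- optics.calibration(name): a dict with "fov_y" (degrees; the focal length in pixels is half the picture's height over the tangent of half this angle, whatever the lens; pixels are square), "cx", "cy" (the principal point, pixels), "T" (4x4, takes a point from camera to world coordinates). Camera axes: x right, y down, z forward; pixel columns grow to the right and rows downward; lengths in m; the calibration is good to about 2 mm. A picture is of the moment at which its call begins: read the wrist's pose just before it. calibration takes no time and is no camera call; for the wrist camera it gives the pose at the moment of the call.
- env.close_job(): hands the job in; it is judged then, once.
The state is a dict: "time_s": time; "q": joint angles; "qvel": joint speeds; "joint_efforts": joint torques, N m; "position": TCP position; "tool_rot": TCP orientation; "ft_force": force on the tool from outside, world axes, zero at the start; "wrist_torque": the same for the moment, N m; "grip_width": finger opening in m; "gripper_force": force on a finger pad.
Only numpy, scipy, OpenCV 4.12 (cv2) and the standard library are available. Lean on these libraries where they do the work, as an engineer would, in place of code of your own. Each camera call takes 0.05 s, during which the arm holds its last target. There are 200 camera calls.

## Working session

There is one attempt and no reset: what is moved stays moved. The work goes in short steps, Python scripts to look and compute and a shell command to move; the robot and the scene stay as the last step left them, time stands still between calls to the robot, and variables do not carry over. Pictures are saved under pics/ and viewed, at most 10 in all, crops included, and the job is handed in when it is done.

```bash
mkdir -p pics; ls
python3 - <<'E'
from rig import env, optics
import cv2,numpy as np
s=env.observe();print(s)
for n in("top","side"):
    c=optics.calibration(n);print(n,c)
    cv2.imwrite(f"pics/{n}0.png",optics.get_image(n)[:,:,::-1])
E
```

```text
pics
{'time_s': 0.0, 'q': array([ 6.35802310e+01,  2.18412597e+01,  7.43853603e+01, -1.46498037e-03,
        8.38580939e+01, -1.23341719e+01]), 'qvel': array([ 0.01607064, -0.04925496, -0.00933532,  0.04136515, -0.00340139,
        0.05125772]), 'joint_efforts': array([ 2.72123441e-03, -4.48461771e+01, -2.31275511e+01, -9.25401810e-05,
        4.79110720e-03,  2.33905460e-06]), 'position': array([0.13371236, 0.53319195, 0.23070568]), 'tool_rot': array([[-9.69933802e-01,  2.43368068e-01, -6.35099455e-04],
       [ 2.43368723e-01,  9.69932926e-01, -1.33542710e-03],
       [ 2.91003559e-04, -1.44983923e-03, -9.99998907e-01]]), 'ft_force': array([0.14350389, 0.52398428, 1.29486693]), 'wrist_torque': array([0.00690769, 0.02227377, 0.03436308]), 'gripper_force': 0.0, 'grip_width': 0.08511894868547831}
top {'fov_y': 43.20163463167408, 'cx': 322.31242365672233, 'cy': 202.08036451509426, 'T': array([[-0.10516462, -0.96916998,  0.22282269,  0.22122186],
       [-0.99444362,  0.10355325, -0.01893696, -0.01992619],
       [-0.00472088, -0.2235761 , -0.97467504,  1.6144065 ],
       [ 0.        ,  0.        ,  0.        ,  1.        ]])}
side {'fov_y': 42.35927598159689, 'cx': 318.04818955182463, 'cy': 203.40098366460506, 'T': array([[ 0.9694743 , -0.19233514,  0.15207489,  0.31268466],
       [-0.24452341, -0.7125982 ,  0.6575805 , -1.0055382 ],
       [-0.01810755, -0.67469326, -0.73787609,  1.20723459],
       [ 0.        ,  0.        ,  0.        ,  1.        ]])}
```

View pics/top0.png

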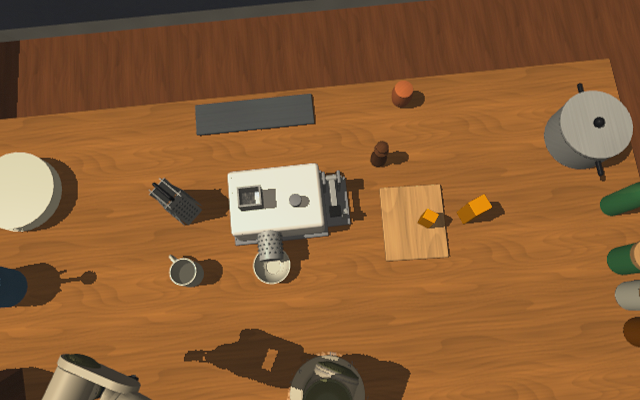

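View pics/side0.png

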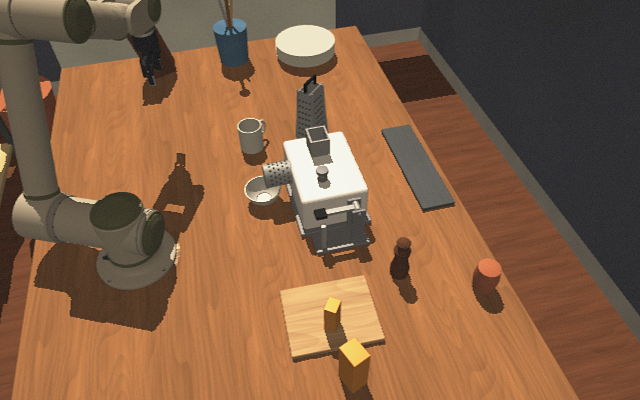

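Things that look like cheese: a smaller block on the board (top 429,217; side 332,315) and a bigger block off the board (top 480,207; side 353,365). The smaller one on the board is the target. I'll check it in enlarged crops.

Run:
```python
import cv2,numpy as np
t=cv2.imread("pics/top0.png");s=cv2.imread("pics/side0.png")
z=lambda i,x,y,w,h,k:cv2.resize(i[y:y+h,x:x+w],None,fx=k,fy=k,interpolation=cv2.INTER_CUBIC)
a=z(t,222,155,133,100,6)
cv2.imwrite("pics/c1.png",a)
b=np.hstack([z(t,375,180,66,100,6)[:, :396],z(s,280,270,66,100,6)])
b=np.hstack([z(t,380,180,66,85,6),z(s,290,275,66,85,6)])
cv2.imwrite("pics/c2.png",b)
```

```text
(no output)
```

View pics/c1.png

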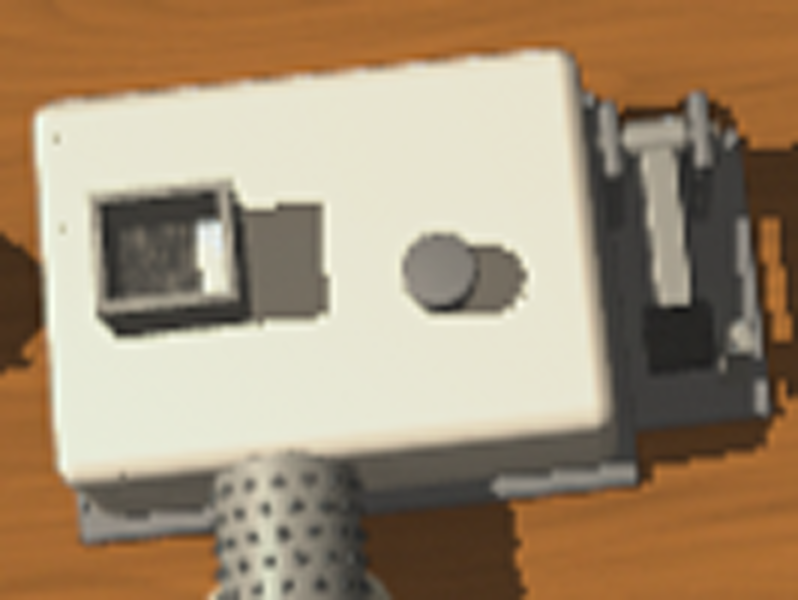

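View pics/c2.png

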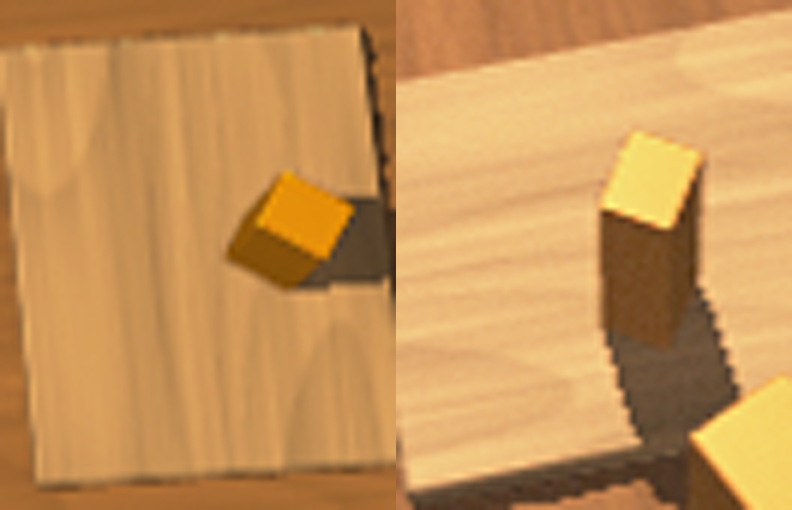

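The crop shows the smaller block standing on the board (top face centre about 306,213 in the left crop). In the grater crop the chute is at about 168,247, the plunger at 439,268, the pad at 680,339 and the post at 741,335.

```bash
cat > h.py <<'E'
import numpy as np
from rig import env, optics
from scipy.optimize import least_squares
def cal(n):
    c=optics.calibration(n);return 200/np.tan(np.radians(c["fov_y"]/2)),c["cx"],c["cy"],c["T"]
def proj(n,P,k=None):
    f,cx,cy,T=k or cal(n);p=(np.atleast_2d(P)-T[:3,3])@T[:3,:3]
    return np.c_[f*p[:,0]/p[:,2]+cx,f*p[:,1]/p[:,2]+cy]
def back(n,uv,z,k=None):
    f,cx,cy,T=k or cal(n);d=T[:3,:3]@[(uv[0]-cx)/f,(uv[1]-cy)/f,1];o=T[:3,3]
    return o+d*(z-o[2])/d[2]
def crop(p,x,y,k): return np.array([x,y])+(np.array(p,float)+.5)/k-.5
def w(v,L):  # pose (x,y,yaw deg) -> world
    c,s=np.cos(np.radians(v[2])),np.sin(np.radians(v[2]));L=np.atleast_2d(L)
    return np.c_[v[0]+c*L[:,0]-s*L[:,1],v[1]+s*L[:,0]+c*L[:,1],L[:,2]]
E
python3 - <<'E'
from h import *
np.set_printoptions(precision=4,suppress=True)
# grater
L=np.array([[30,104,200],[30,36,200],[-30,36,200],[-30,104,200],[-20,-60,178],[-55,-175,126],[-55,-206,105]])/1e3
uv=crop([[92,195],[233,180],[246,302],[100,310],[439,268],[680,339],[741,335]],222,155,6)
k=cal("top")
r=least_squares(lambda v:(proj("top",w(v,L),k)-uv).ravel(),[.5,.1,0]);print("grater",r.x);print(r.fun.reshape(-1,2))
print([back("top",u,z,k) for u,z in zip(uv,L[:,2])])
g=r.x
for n,p in dict(ch=[0,.07,.14],pl=[-.02,-.06,.178],pad=[-.055,-.175,.126],post=[-.055,-.206,.105]).items():print(n,w(g,p), "side px",proj("side",w(g,p)))
kt,ks=cal("top"),cal("side")
ct=crop([[290,170],[354,208],[323,260],[258,215]],380,180,6);cs=crop(np.array([[634,131],[703,153],[670,229],[602,207]])-[396,0],290,275,6)
print("top corners",np.array([back("top",u,.115) for u in ct]));print("side corners",np.array([back("side",u,.115) for u in cs]))
E
```

```text
grater [0.586 0.09  0.044]
[[-0.1137 -0.262 ]
 [-0.2048 -0.1958]
 [-0.7304 -0.4426]
 [-0.0205  0.6984]
 [ 0.4906  0.1228]
 [ 0.4148 -0.4885]
 [ 0.2     0.5408]]
[array([0.6151, 0.1937, 0.2   ]), array([0.6154, 0.1255, 0.2   ]), array([0.5545, 0.124 , 0.2   ]), array([0.558 , 0.1938, 0.2   ]), array([0.5666, 0.0314, 0.178 ]), array([ 0.5298, -0.0837,  0.126 ]), array([ 0.5329, -0.1156,  0.105 ])]
ch [[0.586 0.16  0.14 ]] side px [[317.8149 150.6483]]
pl [[0.5661 0.03   0.178 ]] side px [[321.9188 171.2147]]
pad [[ 0.5312 -0.0851  0.126 ]] side px [[320.3166 214.7386]]
post [[ 0.5312 -0.1161  0.105 ]] side px [[323.2032 227.8505]]
top corners [[ 0.5119 -0.3658  0.115 ]
 [ 0.4891 -0.3949  0.115 ]
 [ 0.4644 -0.3752  0.115 ]
 [ 0.4906 -0.3462  0.115 ]]
side corners [[ 0.4886 -0.3401  0.115 ]
 [ 0.513  -0.3574  0.115 ]
 [ 0.4907 -0.3878  0.115 ]
 [ 0.4669 -0.3712  0.115 ]]
```

```bash
R='{"linear":[-0.59,-0.82,0]}'; python3 -m jog '[{"linear":[-0.59,-0.82,0]},{"linear":[-0.59,-0.82,0]},{"linear":[-0.59,-0.82,0]},{"linear":[-0.59,-0.82,0]},{"linear":[-0.59,-0.82,0]},{"linear":[-0.59,-0.82,0]},{"linear":[-0.59,-0.82,0]},{"linear":[-0.59,-0.82,0]},{"linear":[-0.59,-0.82,0]},{"linear":[-0.59,-0.82,0]},{"linear":[-0.59,-0.82,0]},{"linear":[-0.59,-0.82,0]}]' 1 40
python3 -m jog '[{"linear":[-0.59,-0.82,0]},{"linear":[-0.59,-0.82,0]},{"linear":[-0.59,-0.82,0]},{"linear":[-0.59,-0.82,0]},{"linear":[-0.59,-0.82,0]},{"linear":[-0.59,-0.82,0]},{"linear":[-0.59,-0.82,0]},{"linear":[-0.59,-0.82,0]},{"linear":[-0.59,-0.82,0]},{"linear":[-0.59,-0.82,0]},{"linear":[-0.59,-0.82,0]},{"linear":[-0.59,-0.82,0]}]'
python3 -m jog '[{"linear":[0,0,0],"roll":1},{"linear":[0,0,0],"roll":1},{"linear":[0,0,0],"roll":1},{"linear":[0,0,0],"roll":1},{"linear":[0,0,0],"roll":1},{"linear":[0,0,0],"roll":1},{"linear":[0,0,0],"roll":1},{"linear":[0,0,0],"roll":1},{"linear":[0,0,0],"roll":1},{"linear":[0,0,0],"roll":1},{"linear":[0,0,0],"roll":1},{"linear":[0,0,0],"roll":1}]'
python3 -m jog '[{"linear":[0,0,0],"roll":1},{"linear":[0,0,0],"roll":1},{"linear":[0,0,0],"roll":1},{"linear":[0,0,0],"roll":1},{"linear":[0,0,0],"roll":1},{"linear":[0,0,0],"roll":1},{"linear":[0,0,0],"roll":1},{"linear":[0,0,0],"roll":1},{"linear":[0,0,0],"roll":1},{"linear":[0,0,0],"roll":1},{"linear":[0,0,0],"roll":0.8},{"linear":[0,0,0]}]'
python3 - <<'E'
from h import *
import cv2
s=env.observe();print(s["time_s"],s["position"],s["tool_rot"],s["q"])
k=cal("wrist");print(k)
im=optics.get_image("wrist");cv2.imwrite("pics/w1.png",im[:,:,::-1])
print(proj("wrist",[[.4895,-.367,.115]],k))
E
```

```text
time_s: 1.1
position: [0.1337, 0.5333, 0.2309]
tool_rot: [[-0.27, 0.963, -0.0], [0.963, 0.27, -0.001], [-0.001, -0.001, -1.0]]
ft_force: [0.8, -0.0, 0.3]
grip_width: 0.0858
gripper_force: 0.0
1.1 [0.13372085 0.53330316 0.23094913] [[-2.70143846e-01  9.62819881e-01 -4.24053966e-04]
 [ 9.62819760e-01  2.70143466e-01 -7.85504109e-04]
 [-6.41743565e-04 -6.20486639e-04 -9.99999602e-01]] [6.35831675e+01 2.18271844e+01 7.43664170e+01 1.74639027e-03
 8.38575147e+01 4.79101613e+01]
(np.float64(335.33568585759633), 317.51894466473254, 202.6408204667063, array([[ 9.62758464e-01,  2.59083878e-01,  7.72766728e-02,
         1.13466883e-01],
       [ 2.70362257e-01, -9.21931090e-01, -2.77393790e-01,
         6.04183042e-01],
       [-6.24491677e-04,  2.87955915e-01, -9.57643462e-01,
         3.73963520e-01],
       [ 0.00000000e+00,  0.00000000e+00,  0.00000000e+00,
         1.00000000e+00]]))
[[378.6513046  766.11282405]]invalid input
invalid input
invalid input
```

View pics/w1.png

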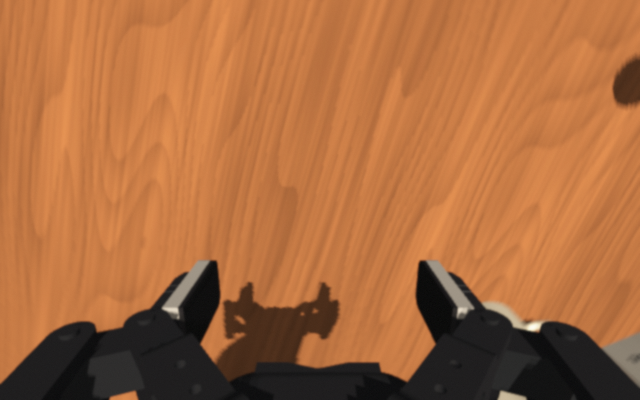

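The wrist picture shows bare table and the gripper's fingers only: the translation calls were refused because `roll` is required. I'm retyping them for the present tool axes.

```bash
python3 -m jog '[{"linear":[-1,0.1,0],"roll":0},{"linear":[-1,0.1,0],"roll":0},{"linear":[-1,0.1,0],"roll":0},{"linear":[-1,0.1,0],"roll":0},{"linear":[-1,0.1,0],"roll":0},{"linear":[-1,0.1,0],"roll":0},{"linear":[-1,0.1,0],"roll":0},{"linear":[-1,0.1,0],"roll":0},{"linear":[-1,0.1,0],"roll":0},{"linear":[-1,0.1,0],"roll":0},{"linear":[-1,0.1,0],"roll":0},{"linear":[-1,0.1,0],"roll":0}]' 1 40 | tail -6
python3 -m jog '[{"linear":[-1,0.1,0],"roll":0},{"linear":[-1,0.1,0],"roll":0},{"linear":[-1,0.1,0],"roll":0},{"linear":[-1,0.1,0],"roll":0},{"linear":[-1,0.1,0],"roll":0},{"linear":[-1,0.1,0],"roll":0},{"linear":[-1,0.1,0],"roll":0},{"linear":[-1,0.1,0],"roll":0},{"linear":[-1,0.1,0],"roll":0},{"linear":[-1,0.1,0],"roll":0},{"linear":[-1,0.1,0],"roll":0},{"linear":[-1,0.1,0],"roll":0}]' | tail -6
python3 -m jog '[{"linear":[0,0,0],"roll":1},{"linear":[0,0,0],"roll":1},{"linear":[0,0,0],"roll":1},{"linear":[0,0,0],"roll":1},{"linear":[0,0,0],"roll":1},{"linear":[0,0,0],"roll":1},{"linear":[0,0,0],"roll":1},{"linear":[0,0,0],"roll":1},{"linear":[0,0,0],"roll":1},{"linear":[0,0,0],"roll":1},{"linear":[0,0,0],"roll":0.8},{"linear":[0,0,0],"roll":0}]' | tail -6
python3 - <<'E'
from h import *
import cv2
s=env.observe();print(s["time_s"],s["position"],s["tool_rot"],s["q"])
k=cal("wrist");print(k)
im=optics.get_image("wrist");cv2.imwrite("pics/w2.png",im[:,:,::-1])
print(proj("wrist",[[.4895,-.367,.115]],k))
E
```

```text
time_s: 2.15
position: [0.3116, 0.0831, 0.2314]
tool_rot: [[-0.276, 0.961, 0.001], [0.961, 0.276, 0.0], [-0.0, 0.001, -1.0]]
ft_force: [1.7, 0.6, -0.1]
grip_width: 0.0857
gripper_force: 0.0
time_s: 3.15
position: [0.4897, -0.3652, 0.2309]
tool_rot: [[-0.276, 0.961, -0.0], [0.961, 0.276, 0.001], [0.001, -0.0, -1.0]]
ft_force: [0.6, 0.2, 0.1]
grip_width: 0.085
gripper_force: 0.0
time_s: 4.15
position: [0.4894, -0.3633, 0.231]
tool_rot: [[0.617, 0.787, -0.0], [0.787, -0.617, 0.001], [0.0, -0.001, -1.0]]
ft_force: [1.4, -0.9, -0.2]
grip_width: 0.0855
gripper_force: 0.0
4.15 [ 0.48936172 -0.36333553  0.23098975] [[ 6.17254508e-01  7.86763409e-01 -4.58444889e-04]
 [ 7.86763531e-01 -6.17254296e-01  5.28422508e-04]
 [ 1.32766416e-04 -6.86858895e-04 -9.99999755e-01]] [-4.77082825e+01  2.79301927e+01  6.42297737e+01  9.43376955e-04
  8.78801051e+01 -9.59239977e+00]
(np.float64(335.33568585759633), 317.51894466473254, 202.6408204667063, array([[ 7.86920095e-01, -5.90927500e-01, -1.77655436e-01,
         5.33953880e-01],
       [-6.17054590e-01, -7.53893536e-01, -2.25584063e-01,
        -3.05510479e-01],
       [-6.29458174e-04,  2.87139734e-01, -9.57888499e-01,
         3.74051345e-01],
       [ 0.00000000e+00,  0.00000000e+00,  0.00000000e+00,
         1.00000000e+00]]))
[[321.39993814 200.45624193]]
```

View pics/w2.png

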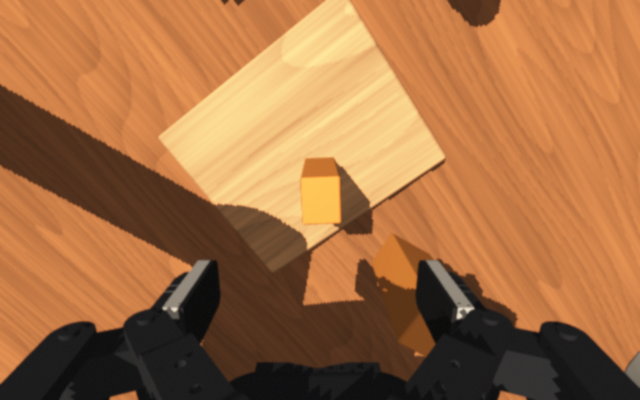

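Run:
```python
from h import *
np.set_printoptions(precision=4,suppress=True)
P=np.array([back("wrist",u,.115) for u in [[300,184],[340,184],[341,223],[302,224]]]);print(P,P.mean(0))
R=env.observe()["tool_rot"];t=env.observe()["position"];print("tool",(P-t)@R, (P.mean(0)-t)@R)
print("big base-ish (top px, z=.15)",[back("top",u,.15) for u in [[466,206],[487,195],[492,208],[470,217]]])
print([back("side",u,.15) for u in [[339,347],[358,340],[369,356],[353,367]]])
import cv2
t=cv2.imread("pics/top0.png");s=cv2.imread("pics/side0.png");w_=cv2.imread("pics/w2.png")
z=lambda i,x,y:cv2.resize(i[y:y+80,x:x+66],None,fx=6,fy=6,interpolation=cv2.INTER_CUBIC)
cv2.imwrite("pics/c3.png",np.hstack([z(t,440,170),z(s,320,320)]))
```

```text
[[ 0.4845 -0.3458  0.115 ]
 [ 0.5095 -0.3653  0.115 ]
 [ 0.4904 -0.3922  0.115 ]
 [ 0.4646 -0.3732  0.115 ]] [ 0.4872 -0.3691  0.115 ]
tool [[ 0.0108 -0.0146  0.116 ]
 [ 0.0108  0.0172  0.116 ]
 [-0.0221  0.0186  0.116 ]
 [-0.023  -0.0134  0.116 ]] [-0.0059  0.002   0.116 ]
big base-ish (top px, z=.15) [array([ 0.4989, -0.4708,  0.15  ]), array([ 0.5254, -0.5385,  0.15  ]), array([ 0.4847, -0.5462,  0.15  ]), array([ 0.4648, -0.4769,  0.15  ])]
[array([ 0.4701, -0.4926,  0.15  ]), array([ 0.5157, -0.4871,  0.15  ]), array([ 0.5276, -0.5296,  0.15  ]), array([ 0.4866, -0.5449,  0.15  ])]
```

View pics/c3.png

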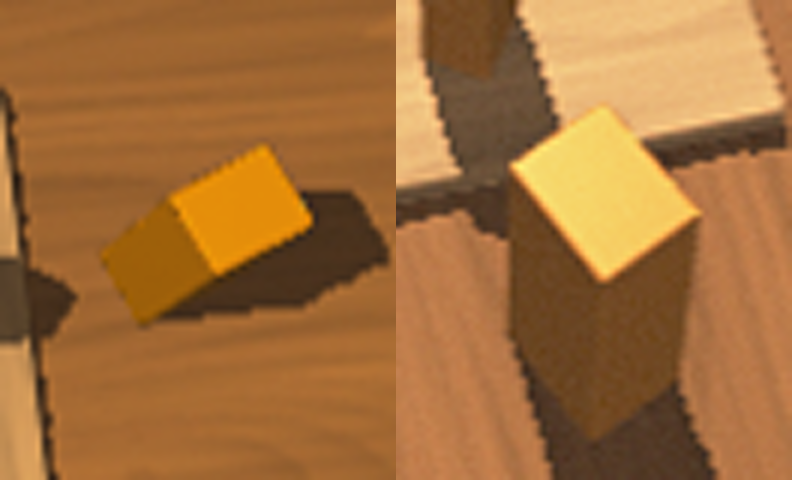

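The crop shows the bigger block's nearest corner about 45 mm clear of the planned fingers. The cheese's top face came out short in tool x (33 mm against 40), so I'll check it with a quick colour segmentation.

Run:
```python
from h import *
import cv2
im=cv2.imread("pics/w2.png").astype(int)
for v in range(150,232,3): print(v,im[v,320],im[v,308])
print([ (u,list(im[205,u])) for u in range(294,350,2)])
```

```text
150 [130 199 246] [133 203 247]
153 [131 201 246] [125 192 242]
156 [125 196 245] [127 196 244]
159 [ 52 120 201] [ 57 125 205]
162 [ 48 116 199] [ 48 117 200]
165 [ 47 115 198] [ 49 118 201]
168 [ 48 115 198] [ 48 117 200]
171 [ 47 114 199] [ 49 117 200]
174 [ 48 116 200] [ 48 116 200]
177 [ 73 173 249] [ 67 159 242]
180 [ 88 199 254] [ 88 199 254]
183 [ 87 198 254] [ 87 198 254]
186 [ 86 197 254] [ 88 198 254]
189 [ 86 196 254] [ 87 198 254]
192 [ 86 197 254] [ 86 198 254]
195 [ 86 197 254] [ 88 199 254]
198 [ 86 197 254] [ 86 197 254]
201 [ 86 196 254] [ 86 197 254]
204 [ 85 195 254] [ 86 195 254]
207 [ 86 196 253] [ 85 195 254]
210 [ 86 194 253] [ 86 196 254]
213 [ 85 194 253] [ 86 196 254]
216 [ 85 195 253] [ 85 195 253]
219 [ 83 193 253] [ 85 195 253]
222 [ 81 185 252] [ 81 186 252]
225 [125 194 244] [112 181 238]
228 [130 199 245] [127 196 244]
231 [135 206 248] [130 199 246]
[(294, [np.int64(135), np.int64(206), np.int64(248)]), (296, [np.int64(137), np.int64(209), np.int64(249)]), (298, [np.int64(139), np.int64(210), np.int64(249)]), (300, [np.int64(128), np.int64(200), np.i
[... 580 characters left out ...]
p.int64(253)]), (324, [np.int64(85), np.int64(195), np.int64(253)]), (326, [np.int64(85), np.int64(195), np.int64(253)]), (328, [np.int64(85), np.int64(194), np.int64(253)]), (330, [np.int64(86), np.int64(194), np.int64(253)]), (332, [np.int64(85), np.int64(193), np.int64(253)]), (334, [np.int64(85), np.int64(194), np.int64(253)]), (336, [np.int64(85), np.int64(193), np.int64(253)]), (338, [np.int64(80), np.int64(185), np.int64(252)]), (340, [np.int64(53), np.int64(118), np.int64(198)]), (342, [np.int64(49), np.int64(77), np.int64(113)]), (344, [np.int64(48), np.int64(75), np.int64(107)]), (346, [np.int64(50), np.int64(77), np.int64(110)]), (348, [np.int64(49), np.int64(76), np.int64(109)])]
```

```bash
python3 -m jog '[{"linear":[-0.08,0.05,0.6],"roll":0},{"linear":[0,0,0.6],"roll":0},{"linear":[0,0,0.6],"roll":0},{"linear":[0,0,0.6],"roll":0},{"linear":[0,0,0.6],"roll":0},{"linear":[0,0,0.4],"roll":0},{"linear":[0,0,0.27],"roll":0},{"linear":[0,0,0],"roll":0},{"linear":[0,0,0],"roll":0}]' 1 40
python3 -m jog '[{"linear":[0,0,0],"roll":0},{"linear":[0,0,0],"roll":0},{"linear":[0,0,0],"roll":0},{"linear":[0,0,0],"roll":0},{"linear":[0,0,0],"roll":0},{"linear":[0,0,0],"roll":0},{"linear":[0,0,0],"roll":0},{"linear":[0,0,0],"roll":0}]' -1 40
```

```text
time_s: 4.95
position: [0.4892, -0.3673, 0.0848]
tool_rot: [[0.616, 0.788, 0.0], [0.788, -0.616, -0.0], [0.0, 0.0, -1.0]]
ft_force: [-0.1, 0.6, 0.3]
grip_width: 0.0856
gripper_force: 0.0
time_s: 5.62
position: [0.4892, -0.3674, 0.0852]
tool_rot: [[0.617, 0.787, 0.001], [0.787, -0.617, -0.001], [-0.0, 0.001, -1.0]]
ft_force: [-1.2, -0.5, 5.9]
grip_width: 0.0317
gripper_force: 40.1
```

```bash
python3 -m jog '[{"linear":[0,0,-0.3],"roll":0},{"linear":[0,0,-0.6],"roll":0},{"linear":[0,0,-0.9],"roll":0},{"linear":[0,0,-0.9],"roll":0},{"linear":[0,0,-0.9],"roll":0},{"linear":[0,0,-0.9],"roll":0},{"linear":[0,0,-0.7],"roll":0},{"linear":[0,0,-0.3],"roll":0},{"linear":[0.4,-0.2,0],"roll":0},{"linear":[0.8,-0.42,0],"roll":0},{"linear":[0.8,-0.42,0],"roll":0},{"linear":[0.8,-0.42,0],"roll":0}]' -1 40
python3 -m jog '[{"linear":[0.8,-0.42,0],"roll":0},{"linear":[0.8,-0.42,0],"roll":0},{"linear":[0.8,-0.42,0],"roll":0},{"linear":[0.8,-0.42,0],"roll":0},{"linear":[0.8,-0.42,0],"roll":0},{"linear":[0.8,-0.42,0],"roll":0},{"linear":[0.8,-0.42,0],"roll":0},{"linear":[0.8,-0.42,0],"roll":0},{"linear":[0.8,-0.42,0],"roll":0},{"linear":[0.8,-0.42,0],"roll":0},{"linear":[0.8,-0.42,0],"roll":0},{"linear":[0.27,-0.14,0],"roll":0}]'
python3 -m jog '[{"linear":[0,0,0],"roll":-0.9},{"linear":[0,0,0],"roll":-0.9},{"linear":[0,0,0],"roll":-0.9},{"linear":[0,0,0],"roll":-0.9},{"linear":[0,0,0],"roll":-0.9},{"linear":[0,0,0],"roll":-0.9},{"linear":[0,0,0],"roll":-0.9},{"linear":[0,0,0],"roll":-0.9},{"linear":[0,0,0],"roll":-0.42},{"linear":[0,0,0],"roll":0},{"linear":[0,0,0],"roll":0}]'
python3 - <<'E'
from h import *
import cv2
k=cal("wrist");a=optics.get_image("wrist");s=optics.get_image("side");t=optics.get_image("top")
z=lambda i,x,y,w,h,f:cv2.resize(i[y:y+h,x:x+w],None,fx=f,fy=f,interpolation=cv2.INTER_CUBIC)
cv2.imwrite("pics/f1.png",np.hstack([z(t,220,120,100,140,4),z(s,270,60,100,140,4)])[:,:,::-1]);cv2.imwrite("pics/w3.png",a[:,:,::-1])
P=w([.586,.09,0],[[.03,.104,.2],[.03,.036,.2],[-.03,.036,.2],[-.03,.104,.2]])
print(proj("wrist",P,k))
E
```

```text
time_s: 6.62
position: [0.5118, -0.2409, 0.3031]
tool_rot: [[0.617, 0.787, -0.002], [0.787, -0.617, 0.002], [0.0, -0.003, -1.0]]
ft_force: [1.0, 0.6, -0.9]
grip_width: 0.0315
gripper_force: 39.4
time_s: 7.62
position: [0.5852, 0.1649, 0.3029]
tool_rot: [[0.613, 0.79, -0.003], [0.79, -0.613, 0.001], [-0.001, -0.003, -1.0]]
ft_force: [-0.1, 0.8, -1.5]
grip_width: 0.0317
gripper_force: 39.5
time_s: 8.53
position: [0.5856, 0.1601, 0.3037]
tool_rot: [[0.001, 1.0, -0.002], [1.0, -0.001, -0.0], [-0.0, -0.002, -1.0]]
ft_force: [-0.0, 0.2, -1.7]
grip_width: 0.0315
gripper_force: 39.4
[[359.63719503 157.99959235]
 [356.61461225 242.99323622]
 [281.33850395 242.99133095]
 [278.42277004 158.0333075 ]]
```

View pics/f1.png

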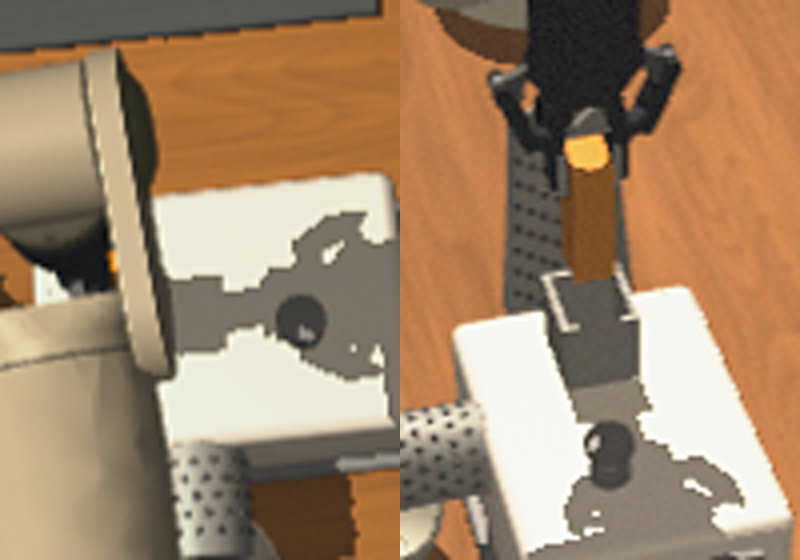

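View pics/w3.png

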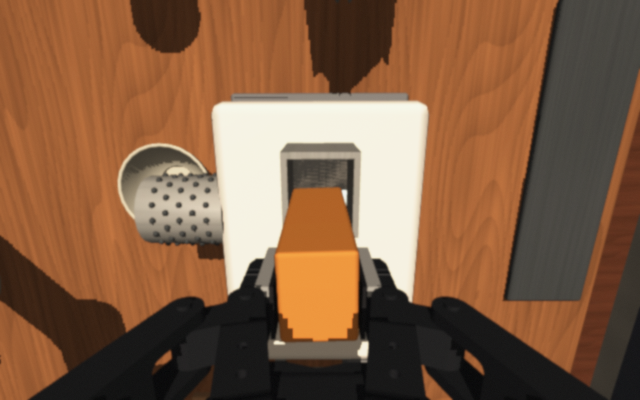

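The wrist picture shows the cheese held straight over the chute, whose side edges at u≈281 and 360 match the prediction. I'll check the other direction numerically.

Run:
```python
from h import *
import cv2
P=w([.586,.09,0],[[0,.104,.2],[0,.099,.2],[0,.104,.14],[0,.14,.14],[.0,-.14,.14]])
print(proj("wrist",P).round(1))
P=w([.586,.09,0],[[.1,.1,.14],[-.1,.1,.14]]);print(proj("wrist",P).round(1))
im=cv2.imread("pics/w3.png").mean(2).astype(int)
print([(v,im[v,300],im[v,320]) for v in range(92,175,2)])
print([(u,im[120,u]) for u in list(range(208,222,2))+list(range(420,434,2))])
print([(u,im[180,u]) for u in list(range(274,296))+list(range(346,366))])
# cheese bottom predicted
z=env.observe()["position"];b=z+np.array([0,0,-.07]);print(proj("wrist",[b+[-.016,.02,0],b+[.016,.02,0],b+[-.016,.02,.1],b+[.016,.02,.1]]).round(1))
```

```text
[[318.5 157.8]
 [318.5 164.5]
 [318.4 147.3]
 [318.4 106.3]
 [318.3 366.2]]
[[427.7 151.7]
 [209.1 151.8]]
[(92, np.int64(104), np.int64(106)), (94, np.int64(127), np.int64(127)), (96, np.int64(135), np.int64(134)), (98, np.int64(136), np.int64(136)), (100, np.int64(152), np.int64(156)), (102, np.int64(208), np.int64(212)), (104, np.int64(237), np.int64(237)), (106, np.int64(242), np.int64(242)), (108, np.int64(242), np.int64(242)), (110, np.int64(241), np.int64(241)), (112, np.int64(240), np.int64(240)), (114, np.int64(239), np.int64(239)), (116, np.int64(239), np.int64(238)), (118, np.int64(239), np.int64(239)), (120, np.int64(239), np.int64(238)), (122, np.int64(238), np.int64(238)), (124, np.int64(239), np.int64(239)), (126, np.int64(238), np.int64(238)), (128, np.int64(238), np.int64(238)), (130, np.int64(238), np.int64(239)), (132, np.int64(238), np.int64(238)), (134, np.int64(239), np.int64(238)), (136, np.int64(238), np.int64(238)), (138, np.int64(238), np.int64(238)), (140, np.int64(238), np.int64(238)), (142, np.int64(208), np.int64(214)), (144, np.int64(122), np.int64(123)
[... 1120 characters left out ...]
, np.int64(145)), (287, np.int64(101)), (288, np.int64(57)), (289, np.int64(40)), (290, np.int64(38)), (291, np.int64(40)), (292, np.int64(43)), (293, np.int64(51)), (294, np.int64(56)), (295, np.int64(60)), (346, np.int64(73)), (347, np.int64(55)), (348, np.int64(42)), (349, np.int64(41)), (350, np.int64(40)), (351, np.int64(42)), (352, np.int64(57)), (353, np.int64(99)), (354, np.int64(143)), (355, np.int64(162)), (356, np.int64(165)), (357, np.int64(165)), (358, np.int64(167)), (359, np.int64(182)), (360, np.int64(212)), (361, np.int64(232)), (362, np.int64(237)), (363, np.int64(238)), (364, np.int64(238)), (365, np.int64(238))]
[[294.  187.4]
 [342.9 187.4]
 [275.6 253.6]
 [362.4 253.6]]
```

The chute looks about 3 to 4 mm farther in +y than the fit from the top camera. The clearance is ±9 mm, so I'll shift +2.5 mm in y and +1 mm in x, then lower.

```bash
python3 -m jog '[{"linear":[0.06,0.03,0],"roll":0},{"linear":[0,0,0.3],"roll":0},{"linear":[0,0,0.3],"roll":0},{"linear":[0,0,0.3],"roll":0},{"linear":[0,0,0.3],"roll":0},{"linear":[0,0,0.3],"roll":0},{"linear":[0,0,0.3],"roll":0},{"linear":[0,0,0.3],"roll":0},{"linear":[0,0,0.1],"roll":0},{"linear":[0,0,0],"roll":0},{"linear":[0,0,0],"roll":0}]' -1 40
python3 -m jog '[{"linear":[0,0,0.03],"roll":0},{"linear":[0,0,0.03],"roll":0},{"linear":[0,0,0.03],"roll":0},{"linear":[0,0,0.03],"roll":0},{"linear":[0,0,0],"roll":0}]'
```

```text
time_s: 9.6
position: [0.5874, 0.1625, 0.217]
tool_rot: [[-0.0, 1.0, 0.0], [1.0, 0.0, 0.0], [0.0, 0.0, -1.0]]
ft_force: [0.3, 0.1, -0.3]
grip_width: 0.0314
gripper_force: 39.5
time_s: 10.02
position: [0.5872, 0.1624, 0.2116]
tool_rot: [[-0.0, 1.0, -0.0], [1.0, 0.0, -0.0], [-0.0, -0.0, -1.0]]
ft_force: [-0.5, -0.7, -1.6]
grip_width: 0.0314
gripper_force: 39.5
```

```bash
python3 -m jog '[{"linear":[0,0,0.02],"roll":0},{"linear":[0,0,0.02],"roll":0},{"linear":[0,0,0],"roll":0}]'
python3 -m jog '[{"linear":[0,0,0],"roll":0},{"linear":[0,0,0],"roll":0},{"linear":[0,0,0],"roll":0},{"linear":[0,0,0],"roll":0},{"linear":[0,0,0],"roll":0},{"linear":[0,0,0],"roll":0}]' 0.4
python3 -m jog '[{"linear":[0,0,-0.3],"roll":0},{"linear":[0,0,-0.6],"roll":0},{"linear":[0,0,-0.8],"roll":0},{"linear":[0,0,-0.5],"roll":0},{"linear":[0,0,0],"roll":0},{"linear":[0,0,0],"roll":0}]'
python3 - <<'E'
from h import *
import cv2
k=cal("wrist");a=optics.get_image("wrist");s=optics.get_image("side")
z=lambda i,x,y,w,h,f:cv2.resize(i[y:y+h,x:x+w],None,fx=f,fy=f,interpolation=cv2.INTER_CUBIC)
cv2.imwrite("pics/f2.png",np.hstack([z(a,200,100,240,280,2),z(s,270,75,80,140,4)])[:,:,::-1])
E
```

```text
time_s: 10.27
position: [0.5873, 0.1624, 0.2103]
tool_rot: [[-0.0, 1.0, 0.0], [1.0, 0.0, 0.0], [0.0, 0.0, -1.0]]
ft_force: [0.7, 0.2, 0.3]
grip_width: 0.0314
gripper_force: 39.6
time_s: 10.77
position: [0.5872, 0.1624, 0.2101]
tool_rot: [[-0.0, 1.0, 0.0], [1.0, 0.0, -0.0], [-0.0, 0.0, -1.0]]
ft_force: [-0.7, 0.7, -0.2]
grip_width: 0.0592
gripper_force: 0.0
time_s: 11.27
position: [0.5874, 0.1624, 0.2989]
tool_rot: [[-0.0, 1.0, 0.002], [1.0, 0.0, 0.0], [0.0, 0.002, -1.0]]
ft_force: [0.5, -0.3, -0.9]
grip_width: 0.0599
gripper_force: 0.0
```

View pics/f2.png

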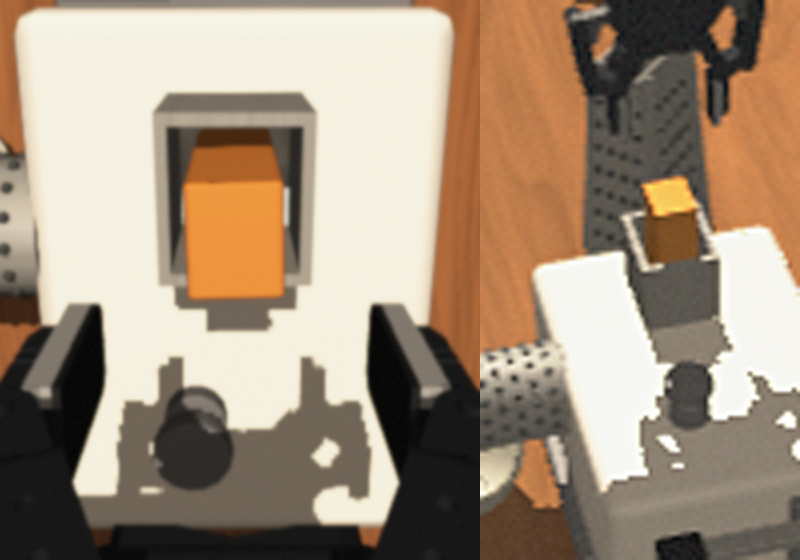

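The cheese stands in the chute, upright, with about 40 mm showing above the rim. The plunger head is at wrist pixel (297,325). Next: shut the fingers and go above the plunger.

```bash
python3 - <<'E'
from h import *
print(back("wrist",[297,325],.178))
E
python3 -m jog '[{"linear":[-0.35,-0.05,0],"roll":0},{"linear":[-0.6,-0.1,0],"roll":0},{"linear":[-0.8,-0.1,0],"roll":0},{"linear":[-0.8,-0.1,0],"roll":0},{"linear":[-0.5,-0.1,0.4],"roll":0},{"linear":[-0.2,-0.05,0.6],"roll":0},{"linear":[0,0,0.6],"roll":0},{"linear":[0,0,0.6],"roll":0},{"linear":[0,0,0.3],"roll":0},{"linear":[0,0,0],"roll":0},{"linear":[0,0,0],"roll":0}]' -1 40
```

```text
[0.56734568 0.04026399 0.178     ]
time_s: 12.28
position: [0.5668, 0.0319, 0.1976]
tool_rot: [[0.0, 1.0, -0.002], [1.0, -0.0, 0.0], [0.0, -0.002, -1.0]]
ft_force: [-0.3, 0.3, 0.3]
grip_width: -0.0004
gripper_force: 0.0
```

```bash
python3 -m jog '[{"linear":[0.06,0,0.2],"roll":0},{"linear":[0,0,0.2],"roll":0},{"linear":[0,0,0.1],"roll":0},{"linear":[0,0,0.1],"roll":0},{"linear":[0,0,0],"roll":0}]'
python3 -m jog '[{"linear":[0,0,0.06],"roll":0},{"linear":[0,0,0.06],"roll":0},{"linear":[0,0,0.04],"roll":0},{"linear":[0,0,0.03],"roll":0},{"linear":[0,0,0],"roll":0},{"linear":[0,0,0],"roll":0}]'
```

```text
time_s: 12.7
position: [0.5671, 0.035, 0.1738]
tool_rot: [[-0.0, 1.0, -0.0], [1.0, 0.0, 0.0], [0.0, -0.0, -1.0]]
ft_force: [-2.2, 1.4, 4.1]
grip_width: -0.0
gripper_force: 1.7
time_s: 13.2
position: [0.5673, 0.0349, 0.1668]
tool_rot: [[-0.0, 1.0, 0.0], [1.0, 0.0, 0.0], [0.0, 0.0, -1.0]]
ft_force: [-1.3, 1.9, 6.6]
grip_width: -0.0001
gripper_force: 2.8
```

```bash
python3 -m jog '[{"linear":[0,0,0.03],"roll":0},{"linear":[0,0,0.03],"roll":0},{"linear":[0,0,0],"roll":0},{"linear":[0,0,0],"roll":0}]'
```

```text
time_s: 13.53
position: [0.5675, 0.0349, 0.1659]
tool_rot: [[-0.0, 1.0, 0.002], [1.0, 0.0, -0.0], [-0.0, 0.002, -1.0]]
ft_force: [-5.6, 0.5, 16.5]
grip_width: 0.0
gripper_force: 8.0
```

The plunger met its stop (z=0.166, 16 N). I'll lift off slowly and go above the lever pad.

```bash
python3 -m jog '[{"linear":[0,0,-0.1],"roll":0},{"linear":[0,0,-0.2],"roll":0},{"linear":[0,0,-0.4],"roll":0},{"linear":[0,0,-0.5],"roll":0},{"linear":[-0.4,-0.1,0],"roll":0},{"linear":[-0.8,-0.2,0],"roll":0},{"linear":[-0.8,-0.3,0],"roll":0},{"linear":[-0.6,-0.2,0],"roll":0},{"linear":[-0.33,-0.1,0.2],"roll":0},{"linear":[0,0,0.5],"roll":0},{"linear":[0,0,0.5],"roll":0},{"linear":[0,0,0.2],"roll":0}]' -1 40
python3 -m jog '[{"linear":[0,0,0.2],"roll":0},{"linear":[0,0,0],"roll":0},{"linear":[0,0,0],"roll":0}]'
python3 - <<'E'
from h import *
import cv2
print(env.observe()["position"])
a=optics.get_image("wrist");s=optics.get_image("side")
z=lambda i,x,y,w,h,f:cv2.resize(i[y:y+h,x:x+w],None,fx=f,fy=f,interpolation=cv2.INTER_CUBIC)
p=proj("side",[[.531,-.084,.126]])[0].round().astype(int);print(p)
cv2.imwrite("pics/f3.png",np.hstack([z(a,230,190,180,210,2.2222)[:466],z(s,p[0]-35,p[1]-47,70,82,5.69)[:466]])[:,:,::-1])
E
```

```text
time_s: 14.53
position: [0.5304, -0.0826, 0.1538]
tool_rot: [[0.001, 1.0, -0.003], [1.0, -0.001, 0.001], [0.001, -0.003, -1.0]]
ft_force: [-0.1, 0.2, -0.1]
grip_width: 0.0
gripper_force: 0.0
time_s: 14.78
position: [0.5317, -0.0823, 0.1485]
tool_rot: [[-0.001, 1.0, 0.0], [1.0, 0.001, -0.0], [-0.0, 0.0, -1.0]]
ft_force: [0.5, 0.1, 0.0]
grip_width: 0.0001
gripper_force: 0.0
[ 0.53166517 -0.08232687  0.14852437]
[320 214]
```

View pics/f3.png

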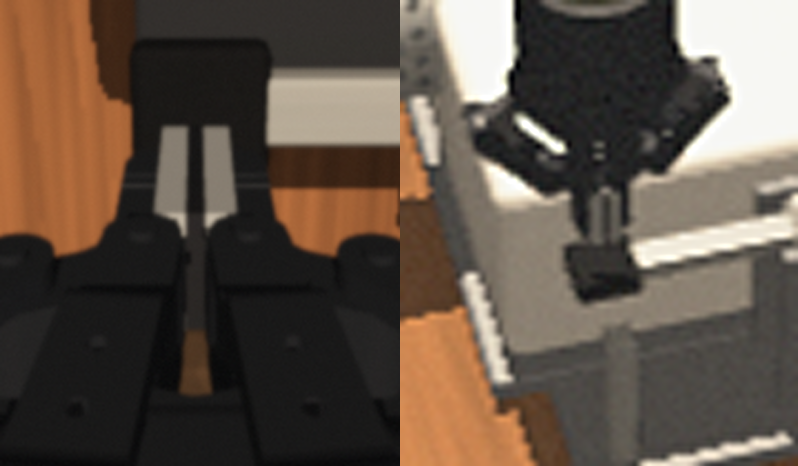

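The fingertip is over the pad, near its centre; in the left crop the fingers are about 18 mm across, so at 0.2 rad the rear finger edge touches and the TCP should end near z≈0.1067. Pressing gradually.

```bash
python3 -m jog '[{"linear":[0,0,0.2],"roll":0},{"linear":[0,0,0.2],"roll":0},{"linear":[0,0,0.15],"roll":0},{"linear":[0,0,0.1],"roll":0},{"linear":[0,0,0],"roll":0},{"linear":[0,0,0],"roll":0}]'
python3 -m jog '[{"linear":[0,0,0.1],"roll":0},{"linear":[0,0,0.1],"roll":0},{"linear":[0,0,0.1],"roll":0},{"linear":[0,0,0.05],"roll":0},{"linear":[0,0,0],"roll":0},{"linear":[0,0,0],"roll":0},{"linear":[0,0,0],"roll":0}]'
```

```text
time_s: 15.38
position: [0.5311, -0.0823, 0.1221]
tool_rot: [[-0.0, 1.0, -0.001], [1.0, 0.0, 0.0], [0.0, -0.001, -1.0]]
ft_force: [-2.5, 0.6, 4.7]
grip_width: -0.0001
gripper_force: 2.2
time_s: 15.97
position: [0.5318, -0.0824, 0.109]
tool_rot: [[-0.0, 1.0, 0.002], [1.0, 0.0, -0.0], [-0.0, 0.002, -1.0]]
ft_force: [-1.7, 0.8, 6.7]
grip_width: -0.0002
gripper_force: 3.6
```

```bash
python3 -m jog '[{"linear":[0,0,0.06],"roll":0},{"linear":[0,0,0],"roll":0},{"linear":[0,0,0],"roll":0},{"linear":[0,0,0],"roll":0}]'
python3 - <<'E'
from h import *
import cv2
F=[];Z=[]
for i in range(6):
    s=env.observe();F.append(s["ft_force"][2]);Z.append(s["position"][2]);im=optics.get_image("side")
print(np.mean(F),np.mean(Z),s["time_s"])
g0=cv2.imread("pics/side0.png").mean(2);g=im.mean(2)
cv2.imwrite("pics/side9.png",im[:,:,::-1])
def pts(th,post=False):  # pad outer face: front/rear, top/bottom edges
    o=[]
    for x in(-122,-105,-88):
        for z in(6,-6):
            o.append([.586+.05+(x*np.cos(th)-z*np.sin(th)*-1*-1)/1e3, .09-.192, .12+(x*np.sin(th)+z*np.cos(th))/1e3])
    return proj("side",o).round(1)
print(pts(0).tolist());print(pts(.2).tolist())
print("post",proj("side",w([.586,.09,0],[[-.055,-.206,.105],[-.055,-.213,.105]])).round(1).tolist())
for c in range(312,327,2): print(c,"0:",g0[206:226,c].astype(int).tolist()," 9:",g[208:242,c].astype(int).tolist())
E
```

```text
time_s: 16.3
position: [0.5321, -0.0824, 0.1068]
tool_rot: [[-0.0, 1.0, 0.003], [1.0, 0.0, -0.001], [-0.001, 0.003, -1.0]]
ft_force: [-0.0, 1.7, 7.9]
grip_width: -0.0002
gripper_force: 3.8
7.774824174559792 0.10677804309843321 16.55
[[315.8, 220.4], [315.9, 223.2], [321.8, 219.2], [321.8, 222.0], [327.7, 218.0], [327.7, 220.8]]
[[316.4, 226.0], [317.3, 228.5], [322.2, 224.0], [323.1, 226.6], [327.9, 222.1], [328.8, 224.6]]
post [[323.1, 227.8], [323.8, 229.7]]
312 0: [118, 119, 119, 122, 118, 123, 119, 119, 119, 119, 118, 118, 116, 117, 118, 118, 116, 116, 116, 118]  9: [31, 36, 33, 49, 123, 130, 131, 128, 130, 130, 130, 129, 130, 127, 128, 125, 127, 126, 127, 126, 80, 70, 71, 73, 84, 74, 71, 74, 73, 69, 64, 69, 62, 65]
314 0: [121, 120, 120, 108, 47, 36, 36, 54, 60, 96, 105, 103, 121, 120, 116, 114, 114, 117, 119, 115]  9: [32, 37, 44, 105, 119, 125, 122, 103, 84, 105, 115, 121, 135, 131, 129, 130, 127, 128, 127, 113, 71, 69, 73, 79, 83, 75, 75, 73, 72, 75, 71, 75, 71, 76]
316 0: [122, 118, 120, 82, 44, 40, 48, 45, 45, 48, 44, 37, 25, 60, 105, 120, 118, 116, 113, 118]  9: [31, 39, 3
[... 634 characters left out ...]
, 51, 46, 49, 45, 48, 50, 31, 30, 78, 122, 117, 119, 113, 118, 241]  9: [32, 35, 49, 76, 81, 80, 85, 82, 82, 85, 83, 62, 24, 35, 26, 36, 91, 94, 90, 94, 94, 87, 88, 88, 89, 90, 86, 90, 88, 87, 88, 92, 82, 88]
324 0: [120, 117, 56, 38, 43, 39, 47, 45, 43, 52, 38, 28, 39, 112, 118, 116, 115, 102, 104, 238]  9: [38, 31, 34, 41, 34, 34, 29, 39, 37, 36, 36, 39, 33, 26, 33, 67, 95, 92, 88, 111, 92, 91, 90, 90, 91, 93, 88, 92, 90, 92, 88, 91, 85, 90]
326 0: [119, 118, 118, 150, 212, 188, 169, 96, 47, 45, 27, 26, 64, 124, 117, 118, 119, 116, 115, 80]  9: [68, 103, 121, 120, 120, 168, 213, 187, 150, 123, 42, 41, 30, 32, 69, 136, 130, 79, 76, 88, 83, 92, 83, 85, 83, 83, 86, 86, 84, 82, 83, 83, 86, 76]
```

Force (7.8 N against 8), TCP height and the pad's edge shift in the side image (about 96% of what 0.2 rad predicts) all agree to within 1 mm. One 0.5 mm trim, a short settle, then I hand in.

```bash
python3 -m jog '[{"linear":[0,0,0.013],"roll":0},{"linear":[0,0,0],"roll":0},{"linear":[0,0,0],"roll":0},{"linear":[0,0,0],"roll":0}]'
python3 -c "
from rig import env
print(env.close_job())"
```

```text
time_s: 16.93
position: [0.5321, -0.0824, 0.1063]
tool_rot: [[-0.0, 1.0, 0.003], [1.0, 0.0, -0.001], [-0.001, 0.003, -1.0]]
ft_force: [-0.7, 1.7, 7.5]
grip_width: 0.0001
gripper_force: 3.8
the job is handed in; nothing more can be done
None
```

I handed the job in at 16.9 s: the cheese stands in the chute, the plunger was pressed to its stop and released (its spring-back not separately checked), and the run lever is held at about half travel (within about 1 mm by force and image); I viewed 11 pictures against the limit of 10.

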